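# Unbolt the blue mould crate with the hooked rod and draw it out of the drying rack

### The job

Draw the hooked rod out from under the plank by its shaft, lay it on the open bench, let go, and take it up again by its wooden handle; then, reaching into the rack with the rod only (keep the hand off bolts and crates), slide the bolt in front of the blue crate fully open, hook the crate's front wall and drag it forward until its front stands a finger's width or two out of the mouth. Finally lay the rod flat on the bench in front of the rack; leave the grey crate, its bolt, the jar and the tub as they are.

Things in the scene. Friction and masses are not known exactly. Their poses are not given: they have to be found in the camera images.
- rack: Fixed drying rack, 480 wide, 300 deep, open front and back, wire roof 150 above the bench. Origin: middle of the mouth (deck's front edge), bench level; x into the rack, y to its left, z up. Deck 10 thick, x 0 to 300. Crate bays centred at y = 105 (left) and -105 (right). Rails 14 wide at y = 0 and +-203, tops 28 above bench. Posts 14 diameter at x = 8 and 292, y = +-235.
- bolt_left (a joint): Bolt of the left (+y) bay, m: 0 shut (starts 0 to 0.004), slides outward along rack +y to its stop at 0.050, fully open, clearing the crate. About 1.5 N friction, stays put. Steel bar 12 square, 70 long along y, 35 to 47 above the bench, at rack x 61, in front of the crate's outer edge; runs in a guide at rack y 226, top 58 above bench.
- bolt_right (a joint): Bolt of the right (-y) bay, the mirror image: slides outward along rack -y; 0 shut, 0.050 fully open. Guide at rack y -226.
- knob_left (a point): Top centre of the left bolt's red knob, an upright post of 12 diameter standing on the bar, 47 to 77 above the bench. Shut, it is at rack x 61, y 159; the bar reaches only 6 further inward than the knob's axis.
- knob_right (a point): The same for the right bolt: shut at rack x 61, y -159.
- blue_crate: The wanted crate, in either bay: blue, open, loose, about 0.6 kg, 170 deep (x), 150 wide (y), 50 high, walls 5. Origin: middle of the lower front edge (front wall's outer face), on the deck; x backward, away from the mouth. The front wall's top is 60 above the bench. White plaster moulds fill x 73 to 158; x 5 to 73, behind the front wall, is free for the hook.
- grey_crate: The same crate in grey, in the other bay. To be left bolted in place.
- hook_rod: Hooked rod, loose, 0.15 kg. Origin: underside of the handle's middle; x towards the hook, z up. Wooden handle 100 long (x -50 to 50), 24 wide, 36 high. Round steel shaft, 10 diameter, axis at z = 30, to x = 190, there bent straight down to z = 0. Rests level on handle and hook end; balance at x = 17. At first the handle is under the plank and 90 to 110 of the hook end sticks out.
- handle_mid (a point): Middle of the rod's wooden handle (rod x 0, y 0, z 18).
- hook_tip (a point): Lower end of the hook, on its axis (rod x 190, y 0, z 0).
- plank_stand: Fixed plank on two brick blocks. Origin: centre, bench level. Tunnel along its x, which points roughly to world -y; the rod sticks out at +x. Plank 160 (x) by 200 (y), underside 65, top 83 above the bench; blocks at y = +-65 to +-99, so the tunnel is 130 wide. A plaster block and sponge on its -x half reach 133 above the bench.
- jar: White jar with orange lid, 48 diameter, 60 high, loose, in front of the rack's middle. Origin: centre of its underside. Bystander.
- tub: White slip tub, 94 diameter at the rim, 75 high, loose, right of the rack's front. Origin: centre of its underside. Bystander.
Not all that is in view belongs to the job. What is shaped like the blue_crate but green is not meant.

How it is judged:
By the outcome, as a careful person would: the job done as asked, in the order asked, and still so for the second after the job is handed in, with the robot touching nothing.
It also fails if it takes over 72 s, if anything falls off the work surface, if the arm or the gripper's body presses on something with over 40 N, if the wrist force passes 120 N, or if a joint passes its speed limit or range.

### The arm

A 6-joint arm with a two-finger parallel gripper is mounted at the origin on the work surface. World frame = base frame: x ahead of the robot, y to its left, z up, the work surface at z = 0. Lengths are in mm, angles in degrees, forces in N, time in s.
With the tool pointing down it reaches from about 350 to 850 mm from the base axis. Payload 8.1 kg.
Tool frame: the origin (TCP) lies at the very end of the fingers, on their centre line; the grasp point (between the pads) lies 19 mm behind it (r.grip_depth is the distance from the TCP to the grasp point, in mm); y points along the fingers, z is the direction in which the jaws open and shut, and the axes are right-handed (so a half turn about y gives the same grasp; the last joint's range is limited). The gripper opens to 85 mm and grips with 20 to 120 N. Pads are 22 mm wide; open, the fingers measure 114 mm over their backs; the gripper's body (76 mm by 85 mm) begins 54 mm behind the grasp point. The pads swing forward as they close: fully open they stand 13 mm farther back than shut.
Start: joints at [-76.054, 7.471, 85.268, -0, 87.261, -4.893], TCP at [193.765, -567.856, 231.292] pointing down, gripper open.
Joint ranges: [-169.43, 169.43], [-51.17, 129.36], [1.28, 143.12], [-76.62, 256.62], [0, 156.53], [-152.29, 152.29]. Speed limits (degrees/s): [136.94, 136.94, 159.86, 180, 180, 180].

### API

Orientations are given as [roll, pitch, yaw] about the fixed x, y, z axes, in that order (R = Rz(yaw) Ry(pitch) Rx(roll)).
In Python, from bench import readout, eyes, r gives the robot as it stands. The module is installed in compiled form; this text tells all that it offers.
- The arm moves only by the tool move_arm, never from a script. Its argument "motion" is text: rows parted by semicolons, each of 6 numbers parted by spaces: the shift along the world's x, y, z in cm, then the turn, a rotation vector about the world's x, y, z in degrees. A call has 1 to 10 rows; each row is the pose to reach, as a shift and turn from the pose commanded when the call began; what a row does not reach only later rows make up. A row lasts 1/12 s, in which the tool goes at most 41.7 mm and 7.16 degrees, less where a joint would pass 70% of its speed; a pose out of reach is approached as far as the arm can. A call with a gripper value outside its range is refused whole. "fingers" is the finger opening in cm, from 0 to 8.54, set as the call begins (left out, the last holds). The fingers move at their own pace and stop on an object; "squeeze" is the grip in N (left out, the last holds). Time passes only in rows, so rows that repeat a pose let the fingers close. It gives the time, the measured TCP pose, the force and the opening at its end, in the units of the state.
- readout.sense(): the state, without advancing time (a new reading comes with each control period).
- eyes.snapshot(name): name is "scene" or "top"; returns a dict with "image" (420x560x3 uint8, blue, green, red), "fx", "fy", "cx", "cy" (pixels), "world_to_cam" (4x4, takes a point from world to camera coordinates). Camera axes: x right, y down, z forward; pixel columns grow to the right and rows downward; lengths in mm; the calibration is good to about 2 mm. A picture is of the moment at which its call begins. There is no depth.
- r.hand_in(): hands the job in, once; it reports no verdict.
The state is a dict: "time": time; "joint_pos": joint angles; "qd": joint speeds; "joint_efforts": joint torques, N m; "tool_pos": TCP position; "tcp_rot": TCP orientation; "ft_force": force on the tool from outside, world axes, zero at the start; "wrist_torque": the same for the moment, N m; "finger_gap": finger opening in mm.
Only numpy, scipy, OpenCV 4.12 (cv2) and the standard library are available. Lean on these libraries where they do the work, as an engineer would, in place of code of your own. Each camera call takes 0.05 s, during which the arm holds its last target. There are 200 camera calls.

## Working session

There is one attempt and no reset: what is moved stays moved. The work goes in short steps, Python scripts to look and compute and a tool call to move; the robot and the scene stay as the last step left them, time stands still between calls to the robot, and variables do not carry over. Pictures are saved under pics/ and viewed, about 8 in all and at most 12, crops included, and the job is handed in when it is done.

Besides the shell and the picture viewer there is one more tool, called after "Call:" by a JSON object that holds its "method" and its "body". move_arm: Moves the arm, as the interface text tells. Its arguments: {"type":"object","properties":{"motion":{"type":"string"},"fingers":{"type":"number"},"squeeze":{"type":"number"}},"required":["motion"]}

```bash
mkdir -p pics
cat > h.py <<'E'
import numpy as np, cv2
from bench import readout, eyes, r
def snap(name, f, crop=None, k=1):
    s=eyes.snapshot(name); im=s["image"]
    np.savez('pics/'+f+'.npz',**{a:s[a] for a in s})
    o=im
    if crop: x0,y0,x1,y1=crop; o=im[y0:y1,x0:x1]
    if k!=1: o=cv2.resize(o,None,fx=k,fy=k,interpolation=cv2.INTER_CUBIC)
    cv2.imwrite('pics/'+f+'.png',o); return s
def ray(s,u,v,z):
    T=np.array(s["world_to_cam"]);R=T[:3,:3];t=T[:3,3]
    c=-R.T@t; d=R.T@np.array([(u-s["cx"])/s["fx"],(v-s["cy"])/s["fy"],1])
    return c+d*(z-c[2])/d[2]
def proj(s,p):
    q=np.array(s["world_to_cam"])@np.r_[p,1]
    return np.array([s["fx"]*q[0]/q[2]+s["cx"],s["fy"]*q[1]/q[2]+s["cy"]])
E
python3 - <<'E'
from h import *
a=snap("scene","s0");b=snap("top","t0")
im=np.vstack([a["image"]])
cv2.imwrite('pics/t0.png',cv2.resize(b["image"],(800,600)));cv2.imwrite('pics/s0.png',cv2.resize(a["image"],(800,600)))
s=readout.sense();print(s)
for q in (a,b):
  T=np.array(q["world_to_cam"]);print(-T[:3,:3].T@T[:3,3],T[2,:3],q["fx"])
E
```

```text
{'time': 0.1, 'joint_pos': array([-7.60550816e+01,  7.50941121e+00,  8.53228501e+01,  4.80663884e-04,
        8.72603888e+01, -4.89232598e+00]), 'qd': array([ 0.08707768, -0.16326651, -0.12440162,  0.061774  ,  0.02373902,
       -0.05292551]), 'joint_efforts': array([ 1.35144863e-03, -5.70951533e+01, -5.01943088e+01, -6.75936849e-05,
        8.18755216e-03, -1.36959133e-05]), 'tool_pos': array([ 193.64337521, -567.38374189,  230.36541565]), 'tcp_rot': array([-9.00922717e+01,  8.37985125e-03, -1.61162786e+02]), 'ft_force': array([-1.16901953,  0.05026786,  0.25965115]), 'wrist_torque': array([-0.03066925,  0.01700576,  0.02378156]), 'finger_gap': 85.33331360618982}
[1196.11426663 -807.46240969  739.95103677] [-0.54872453  0.64635205 -0.53021733] 456.0648160563506
[ 327.61772937   27.70951518 1086.340498  ] [ 0.18505775 -0.00580564 -0.9827105 ] 446.65892023535383
```

View pics/t0.png

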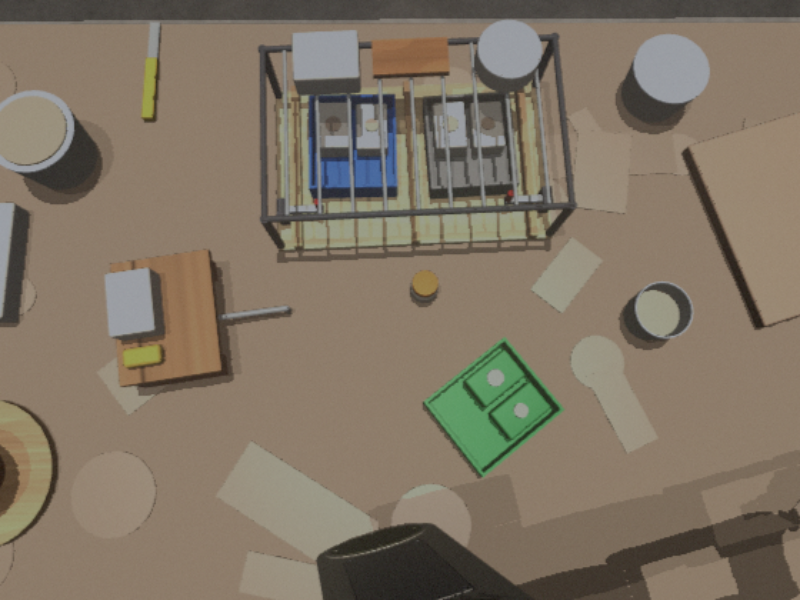

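View pics/s0.png

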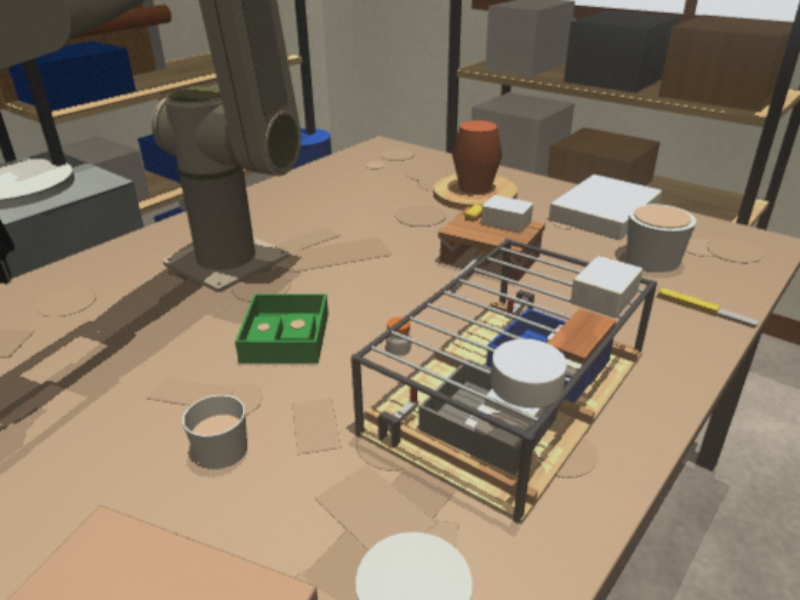

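The top view shows the following:
- The rod shaft runs (222,318)-(289,310), out of the plank.
- The rack has the blue crate in the left bay at (352,145) and the grey one in the right bay at (468,145).
- The jar is at (425,283) and the tub at (660,310).

Things that could be taken for the target:
- **Crate:** blue (352,145), grey (468,145), green (493,407). The scene view also has blue boxes on the back shelf. I choose the one in the rack's left bay.
- **Rod:** the grey shaft at (255,314), against the yellow knife at (150,70). I choose the shaft at the plank.
- **Bolt knob:** red, left (316,203) and right (510,194). I choose the left one.

I'll check the choice in a crop.

Run:
```python
from h import *
s=dict(np.load('pics/t0.npz'))
o=cv2.resize(s["image"][110:260,70:270],None,fx=4,fy=4,interpolation=cv2.INTER_CUBIC);cv2.imwrite('pics/c0.png',o)
from scipy.optimize import least_squares
# roof corners / knobs / crate corners (800-scale px)
P=[([8,235,150],(266,218)),([8,-235,150],(572,207)),([292,235,150],(262,47)),([292,-235,150],(556,38)),([61,159,77],(316,203)),([61,-159,77],(510,194)),([0,203,10],(284,249)),([0,-203,10],(549,238))]
def W(q,p):
    c,n=np.cos(q[2]),np.sin(q[2]); return np.array([q[0]+c*p[0]-n*p[1],q[1]+n*p[0]+c*p[1],p[2]])
f=lambda q:np.concatenate([proj(s,W(q,p))-np.array(u)*.7 for p,u in P])
k=least_squares(f,[500,0,0],x_scale=[100,100,.1],loss='soft_l1');print(k.x,np.degrees(k.x[2]));print(k.fun.reshape(-1,2).round(1))
for n,u,v,z in [("shaftA",222,318,30),("shaftB",285,310.5,30),("jar",425,283,60),("tub",662,311,75),("pl1",210,250,83),("pl2",222,375,83),("crFL",311,196,60),("crFR",397,194,60)]: print(n,ray(s,u*.7,v*.7,z).round(1))
```

```text
[ 6.35480891e+02 -1.31369233e+01  3.87984753e-02] 2.2229888867770993
[[ -0.7   0.7]
 [ -0.8  -0.2]
 [  1.4   2.3]
 [ -1.1   1.1]
 [  2.3  -1.9]
 [  0.3  -0.9]
 [ 10.6  -0.8]
 [-12.4   0.3]]
shaftA [500.9 313.   30. ]
shaftB [513.3 207.9  30. ]
jar [553.1 -26.2  60. ]
tub [ 502.2 -407.    75. ]
pl1 [604.1 323.2  83. ]
pl2 [401.9 294.6  83. ]
crFL [704.1 164.3  60. ]
crFR [707.3  19.1  60. ]
```

View pics/c0.png

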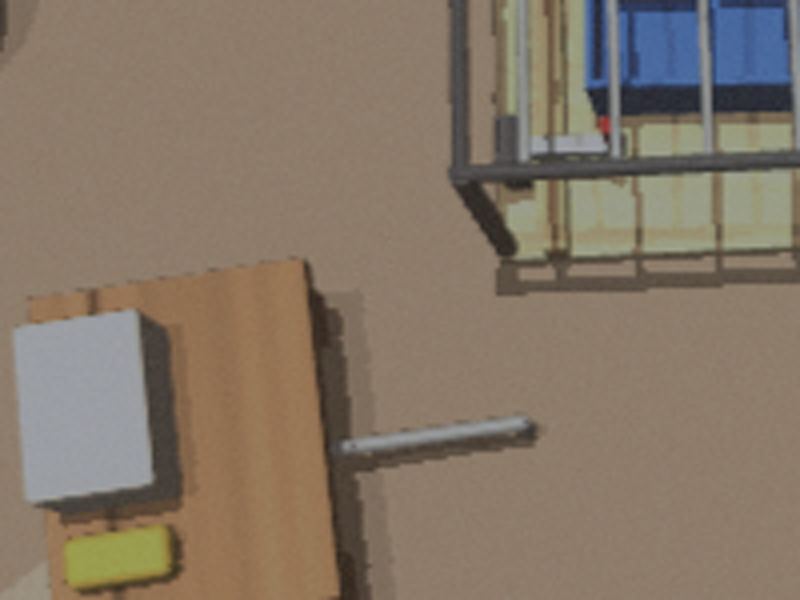

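The crop confirms the rod: its shaft runs (340,447)-(530,428), with the hook end on the right. The red left knob is at (605,125) in front of the blue crate, and the bolt bar lies left of it. The deck corners are really at y=±240, so I'm refitting the rack.

Run:
```python
from h import *
s=dict(np.load('pics/t0.npz'));sc=dict(np.load('pics/s0.npz'))
from scipy.optimize import least_squares
P=[([8,235,150],(266,218)),([8,-235,150],(572,207)),([292,235,150],(262,47)),([292,-235,150],(556,38)),([61,159,77],(316.3,201)),([61,-159,77],(510,193)),([0,240,10],(280,249)),([0,-240,10],(549,238))]
def W(q,p):
    c,n=np.cos(q[2]),np.sin(q[2]); return np.array([q[0]+c*p[0]-n*p[1],q[1]+n*p[0]+c*p[1],p[2]])
f=lambda q:np.concatenate([proj(s,W(q,p))-np.array(u)*.7 for p,u in P])
k=least_squares(f,[500,0,0],x_scale=[100,100,.1],loss='soft_l1');q=k.x;print(q,np.degrees(q[2]));print(k.fun.reshape(-1,2).round(1).tolist())
np.save('rack.npy',q)
print('knobL',W(q,[61,159,77]),'scene px',(proj(sc,W(q,[61,159,77]))/.7).round(), (proj(sc,W(q,[8,-235,150]))/.7).round(),(proj(sc,W(q,[292,-235,0]))/.7).round())
A=ray(s,70+342/4,110+446/4,33);B=ray(s,70+528/4,110+427/4,33)
d=(B-A)/np.linalg.norm(B-A);print(A,B,d,np.degrees(np.arctan2(d[1],d[0])))
```

```text
[ 6.35966686e+02 -1.29469882e+01  3.71403307e-02] 2.1279842002091693
[[-0.8, 0.3], [-0.8, -0.2], [1.5, 1.9], [-1.0, 1.1], [2.1, -0.8], [0.3, -0.3], [-1.5, -0.6], [2.2, -0.4]]
knobL [691.02066372 148.2084011   77.        ] scene px [512. 300.] [356. 361.] [518. 521.]
[503.10137729 312.07307842  33.        ] [514.1850551  201.49900905  33.        ] [ 0.09973778 -0.99501376  0.        ] -84.27592927434817
```

Call:
{"method": "move_arm", "body": {"motion": "4 9 0 0 0 7;8 18 0 0 0 14;12 27 0 0 0 21;15 36 0 0 0 28;18 44 0 0 0 35;21 52 0 0 0 42;24 60 0 0 0 49;27 68 0 0 0 56;29 75 0 0 0 63;31.6 80.8 -4 0 0 70", "fingers": 6}}

```text
time: 0.93
tool_pos: [350.0, -180.0, 228.3]
tcp_rot: [-89.9, -0.0, -90.8]
ft_force: [1.2, -0.8, 0.3]
finger_gap: 59.9
```

```bash
python3 -c "
from bench import readout
s=readout.sense();print(s['time'],s['tool_pos'],s['tcp_rot'],s['joint_pos'])"
```

```text
0.9333 [ 350.02169448 -179.97607782  228.25823577] [-8.99469027e+01 -2.92095650e-02 -9.08450328e+01] [-3.46911770e+01 -2.64121700e+01  1.15792808e+02  5.31397828e-03
  9.05589944e+01 -3.38461031e+01]
```

Call:
{"method": "move_arm", "body": {"motion": "1.6 3.9 0 0 0 6.5;3.2 7.8 0 0 0 6.5;4.8 11.7 0 0 0 6.5;6.4 15.6 0 0 0 6.5;8 19.5 0 0 0 6.5;9.6 23.4 0 0 0 6.5;11.2 27.3 0 0 0 6.5;12.8 31.2 0 0 0 6.5;14.4 35 0 0 0 6.5;16 38.8 -1 0 0 6.5"}}

```text
time: 1.77
tool_pos: [509.3, 205.2, 220.2]
tcp_rot: [-89.8, 0.0, -84.6]
ft_force: [1.0, -1.5, 1.1]
finger_gap: 60.2
```

Call:
{"method": "move_arm", "body": {"motion": "0 3.2 -1 0 0 0;0 3.2 -4 0 0 0;0 3.2 -7 0 0 0;0 3.2 -10 0 0 0;0 3.2 -10 0 0 0;0 3.2 -10 0 0 0"}}

```text
time: 2.27
tool_pos: [506.3, 233.9, 116.8]
tcp_rot: [-90.3, -0.1, -84.7]
ft_force: [0.1, -1.1, 0.5]
finger_gap: 59.8
```

Call:
{"method": "move_arm", "body": {"motion": "0.4 0.5 -3 0 0 0;0.4 0.5 -6 0 0 0;0.4 0.5 -6 0 0 0;0.4 0.5 -6 0 0 0"}}

```text
time: 2.6
tool_pos: [512.0, 239.2, 59.6]
tcp_rot: [-90.1, -0.0, -84.7]
ft_force: [-0.3, 1.3, 0.4]
finger_gap: 59.8
```

Run:
```python
from h import *
s=snap("scene","s1");o=s["image"];u,v=proj(s,[511,230,30]).astype(int);print(u,v)
cv2.imwrite('pics/s1.png',cv2.resize(o[v-75:v+75,u-100:u+100],None,fx=4,fy=4,interpolation=cv2.INTER_CUBIC))
t=readout.sense();print(t['tool_pos'],t['tcp_rot'])
```

```text
320 193
[513.23815179 239.6736062   61.16553842] [-8.99118679e+01  2.24492335e-02 -8.46779307e+01]
```

View pics/s1.png

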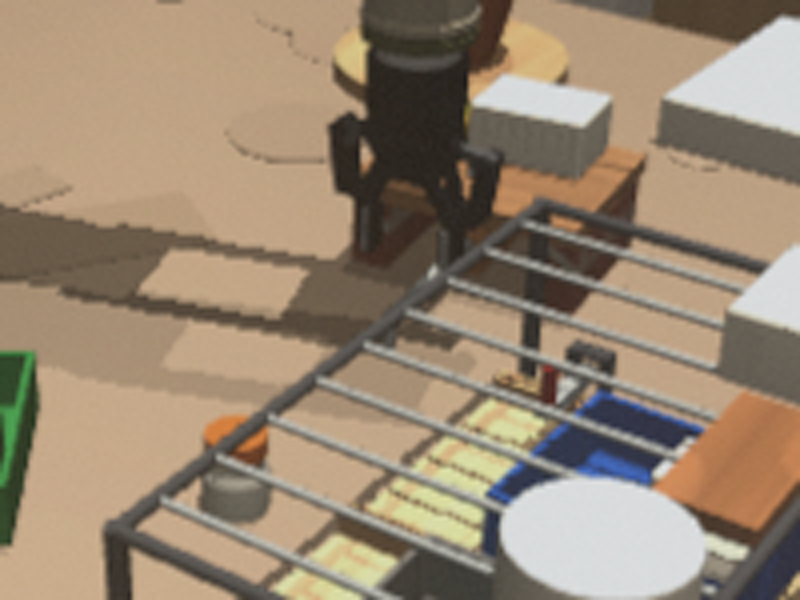

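The gripper straddles the shaft just in front of the plank: fingers at (365,240) and (450,250), hook end at (435,270). I'll go down and close.

Call:
{"method": "move_arm", "body": {"motion": "0 0 -2.5 0 0 0;0 0 -4.8 0 0 0;0 0 -4.8 0 0 0;0 0 -4.8 0 0 0"}}

```text
time: 2.98
tool_pos: [512.7, 239.6, 12.4]
tcp_rot: [-90.0, 0.0, -84.7]
ft_force: [0.1, 0.1, 0.3]
finger_gap: 59.8
```

Call:
{"method": "move_arm", "body": {"motion": "0 0 0 0 0 0;0 0 0 0 0 0;0 0 0 0 0 0;0 0 0 0 0 0;0 0 0 0 0 0;0 0 0 0 0 0;0 0 0 0 0 0", "fingers": 0, "squeeze": 70}}

```text
time: 3.57
tool_pos: [513.0, 239.8, 12.1]
tcp_rot: [-89.9, 0.0, -84.6]
ft_force: [-2.0, -0.6, 7.6]
finger_gap: 7.6
```

Call:
{"method": "move_arm", "body": {"motion": "0 0 0.2 0 0 0;0 0 0.2 0 0 0;0 0 0.2 0 0 0"}}

```text
time: 3.82
tool_pos: [512.1, 239.5, 12.8]
tcp_rot: [-90.0, 0.0, -84.7]
ft_force: [-0.3, 0.6, 0.2]
finger_gap: 8.0
```

Run:
```python
from h import *
s=snap("top","t1");o=s["image"]
cv2.imwrite('pics/t1.png',cv2.resize(o[150:270,90:250],None,fx=5,fy=5,interpolation=cv2.INTER_CUBIC))
t=readout.sense();print(t['tool_pos'],t['tcp_rot'],t['ft_force'],t['wrist_torque'],t['finger_gap'])
```

```text
[512.03268793 239.46743973  12.64401065] [-9.00193582e+01 -2.37665361e-03 -8.46622007e+01] [-0.57625286 -0.03589505 -0.31909236] [0.07139535 0.03370705 0.09168459] 7.901272857045098
```

View pics/t1.png

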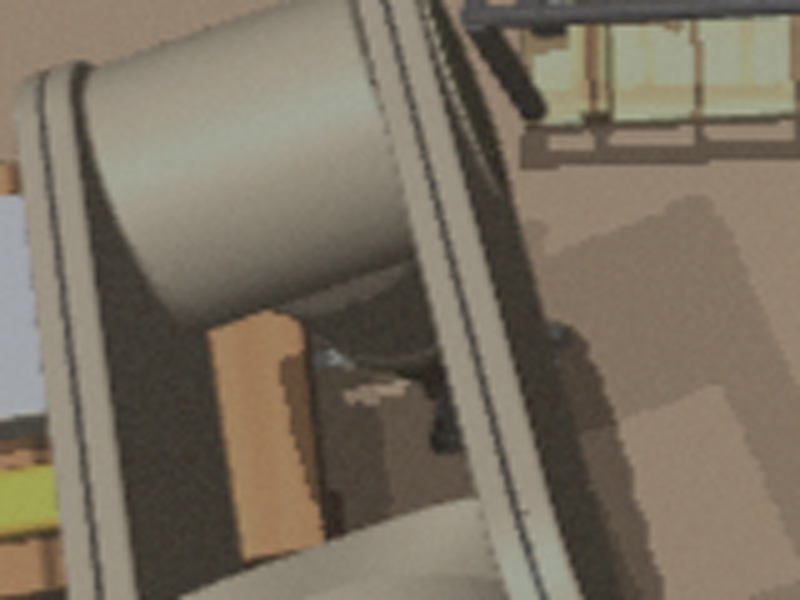

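The arm hides most of this view. The hook is visible at (558,335) and the shaft at (325,355), both on the grasp line, and the fingers stopped on something. I'll draw the rod out.

Call:
{"method": "move_arm", "body": {"motion": "0.1 -1 0 0 0 0;0.3 -2.8 0 0 0 0;0.5 -4.8 0 0 0 0;0.7 -6.8 0 0 0 0;0.9 -8.8 0 0 0 0;1.1 -10.8 0 0 0 0;1.3 -12.8 0 0 0 0;1.5 -14.8 0 0 0 0;1.6 -16 0 0 0 0;1.6 -16 0 0 0 0"}}

```text
time: 4.7
tool_pos: [528.3, 76.8, 12.7]
tcp_rot: [-90.0, -0.0, -84.8]
ft_force: [0.2, -0.1, -0.1]
finger_gap: 7.6
```

Run:
```python
from h import *
s=snap("scene","s2");o=s["image"];u,v=proj(s,[520,130,30]).astype(int);print(u,v)
cv2.imwrite('pics/s2.png',cv2.resize(o[v-75:v+75,u-100:u+100],None,fx=4,fy=4,interpolation=cv2.INTER_CUBIC))
t=readout.sense();print(t['tool_pos'],t['tcp_rot'],t['ft_force'],t['finger_gap'])
```

```text
303 207
[528.24202135  78.11518186  12.75142722] [-9.00088706e+01 -1.23664859e-02 -8.47897158e+01] [ 0.20251204 -1.39074828 -0.49241498] 7.487409953404535
```

View pics/s2.png

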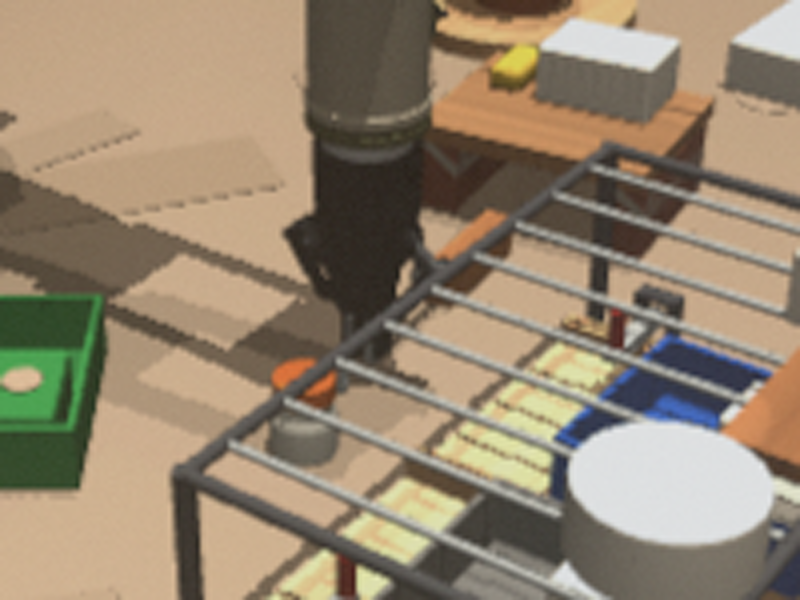

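The handle is now out of the tunnel, at (470,250). The hook end is just clear of the jar. I'll lift, turn the rod to point into the rack, and lay it down.

Call:
{"method": "move_arm", "body": {"motion": "0 0 1 0 0 0;0 0 3 0 0 0;0 1 5 0 0 7;0 2 5 0 0 14;0.5 3 5 0 0 21;0.5 4 5 0 0 28;1 5 5 0 0 35;1 6 5 0 0 42;1.5 6 5 0 0 49;2 6 5 0 0 56", "squeeze": 100}}

```text
time: 5.58
tool_pos: [548.0, 141.5, 63.4]
tcp_rot: [-90.0, 0.0, -28.2]
ft_force: [-1.1, 0.5, -1.0]
finger_gap: 6.6
```

Call:
{"method": "move_arm", "body": {"motion": "0 0 0 0 0 7;0 0 0 0 0 14;0 0 0 0 0 21;0 0 0 0 0 28;0 0 0 0 0 31;0 0 0 0 0 31;0 0 0 0 0 31"}}

```text
time: 6.17
tool_pos: [548.2, 140.5, 63.3]
tcp_rot: [-90.0, -0.0, 2.3]
ft_force: [-1.2, 0.4, -1.1]
finger_gap: 6.6
```

Run:
```python
from h import *
s=snap("scene","s3");o=s["image"];u,v=proj(s,[500,135,60]).astype(int);print(u,v)
cv2.imwrite('pics/s3.png',cv2.resize(o[v-75:v+75,u-100:u+100],None,fx=4,fy=4,interpolation=cv2.INTER_CUBIC))
t=readout.sense();print(t['tool_pos'],t['tcp_rot'],t['ft_force'],t['wrist_torque'],t['finger_gap'])
```

```text
299 195
[548.18976752 140.29322889  63.24887697] [-8.99867353e+01 -1.99658711e-02  2.25583042e+00] [-0.32031687  0.01429099 -1.04712065] [ 0.01834042 -0.17097303 -0.02191132] 6.740853273640805
```

View pics/s3.png

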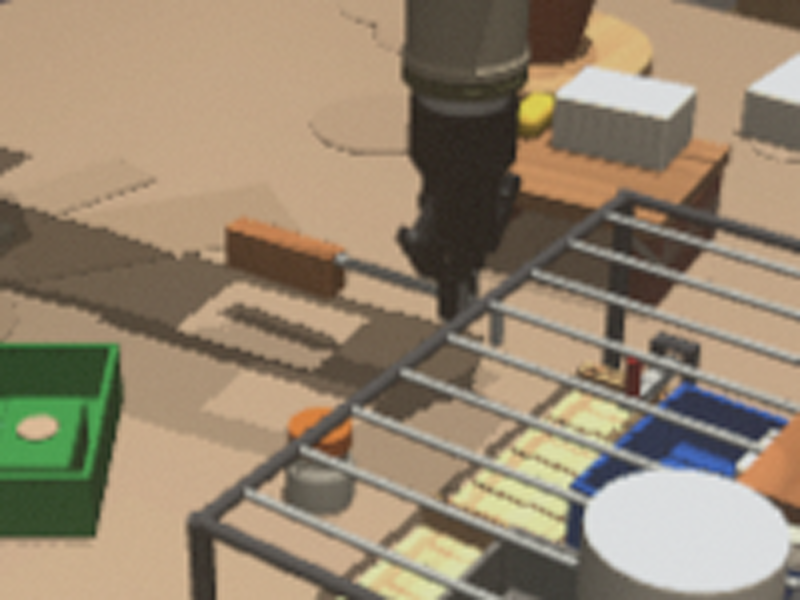

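The rod is in the air, level, and pointing at the rack: handle at (285,255), hook at (497,325). I'll lay it down and let go.

Call:
{"method": "move_arm", "body": {"motion": "0 0 -2 0 0 0;0 0 -4 0 0 0;0 0 -4.7 0 0 0;0 0 -5 0 0 0;0 0 -5 0 0 0;0 0 -5 0 0 0"}}

```text
time: 6.72
tool_pos: [548.3, 139.7, 13.3]
tcp_rot: [-90.0, 0.0, 2.3]
ft_force: [0.3, -0.1, -0.5]
finger_gap: 7.0
```

Call:
{"method": "move_arm", "body": {"motion": "0 0 0 0 0 0;0 0 0 0 0 0;0 0 0 0 0 0;0 0 0 0 0 0;0 0 0 0 0 0;0 0 2 0 0 0;0 0 5 0 0 0;0 0 8 0 0 0;0 0 11 0 0 0;0 0 11 0 0 0", "fingers": 7}}

```text
time: 7.55
tool_pos: [552.5, 140.2, 130.4]
tcp_rot: [-89.9, -0.6, 2.3]
ft_force: [0.8, -0.2, 1.4]
finger_gap: 69.8
```

Call:
{"method": "move_arm", "body": {"motion": "-3 0 0 0 0 0;-6 0 0 0 0 0;-9 0 0 0 0 0;-12 0 0 0 0 0;-15 0 0 0 0 0;-15 0 0 0 0 0"}}

```text
time: 8.05
tool_pos: [393.0, 139.3, 121.0]
tcp_rot: [-90.0, 0.3, 2.4]
ft_force: [-2.0, -0.9, -0.3]
finger_gap: 70.0
```

Run:
```python
from h import *
s=snap("scene","s4");o=s["image"];u,v=proj(s,[490,135,30]).astype(int);print('centre',u,v)
cv2.imwrite('pics/s4.png',cv2.resize(o[v-75:v+75,u-100:u+100],None,fx=4,fy=4,interpolation=cv2.INTER_CUBIC))
snap("top","t4")
t=readout.sense();print(t['tool_pos'],t['tcp_rot'],t['ft_force'],t['finger_gap'])
```

```text
centre 296 203
[397.6841962  139.62063337 122.89618578] [-8.99878282e+01 -6.55578089e-02  2.37076408e+00] [ 0.66718089 -1.02492588  0.57738572] 70.00998836743183
```

View pics/s4.png

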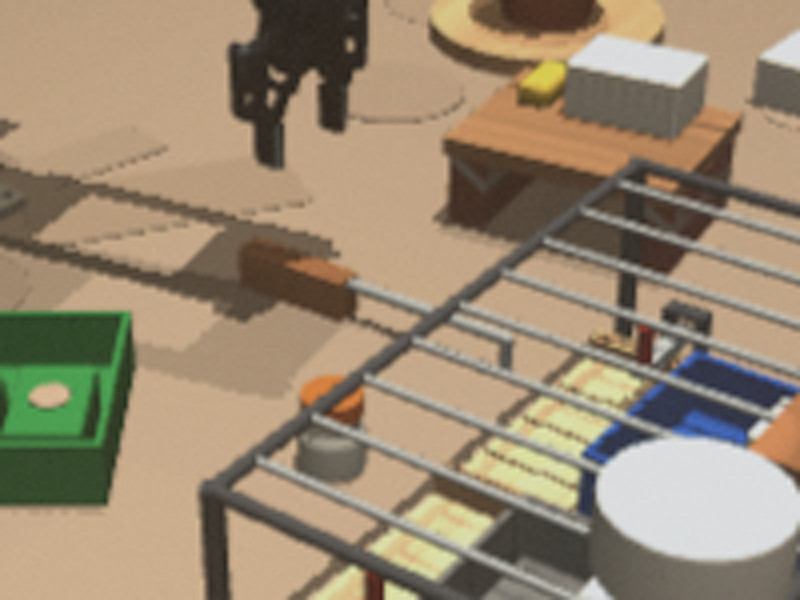

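The rod lies upright and free: handle (245-355,240-315), hook bend at (508,340). I'll locate it from these.

Run:
```python
from h import *
s=dict(np.load('pics/s4.npz'))
g=lambda u,v,z:ray(s,196+u/4,128+v/4,z)
A=g(352,284,30);B=g(508,341,32);print(A,B,B-A,np.linalg.norm(B-A))
print([g(*p,36).round(1) for p in((245,247),(265,238),(357,272),(335,285))])
# predicted: grip at rod x~156
for rx in(-50,50,190):print(rx,(proj(s,[548.3-156+rx,139.7-(156-rx)*.037,30])-[196,128])*4)
```

```text
[443.82247121 133.05631236  30.        ] [585.67239614 135.87899285  32.        ] [141.84992494   2.82268049   2.        ] 141.89210242181184
[array([347.9, 118.5,  36. ]), array([350.8, 139.2,  36. ]), array([441.9, 141.7,  36. ]), array([440.9, 116. ,  36. ])]
-50 [251.31236316 244.84177863]
50 [352.65102845 281.95784484]
190 [507.99891142 338.85520275]
```

Call:
{"method": "move_arm", "body": {"motion": "0 -0.7 -3 0 0 0;0 -0.7 -6 0 0 0;0 -0.7 -9 0 0 0;0 -0.7 -9 0 0 0;0 -0.7 -9 0 0 0;0 -0.7 -9 0 0 0"}}

```text
time: 8.65
tool_pos: [399.6, 132.7, 34.3]
tcp_rot: [-90.0, -0.1, 2.3]
ft_force: [0.7, -0.0, 0.6]
finger_gap: 69.3
```

Call:
{"method": "move_arm", "body": {"motion": "0 0 -1.5 0 0 0;0 0 -2.7 0 0 0;0 0 -2.7 0 0 0;0 0 -2.7 0 0 0"}}

```text
time: 8.98
tool_pos: [399.4, 132.7, 7.4]
tcp_rot: [-90.0, -0.1, 2.3]
ft_force: [-0.3, -0.6, 0.7]
finger_gap: 70.3
```

Call:
{"method": "move_arm", "body": {"motion": "0 0 0 0 0 0;0 0 0 0 0 0;0 0 0 0 0 0;0 0 0 0 0 0;0 0 0 0 0 0;0 0 0 0 0 0;0 0 0 0 0 0", "fingers": 0, "squeeze": 100}}

```text
time: 9.57
tool_pos: [399.2, 132.7, 7.0]
tcp_rot: [-90.0, -0.1, 2.3]
ft_force: [-1.1, -1.0, 6.5]
finger_gap: 22.4
```

Handle gripped: the gap is 22 mm on 24 mm wood. I'll lift and go halfway, then check the hook.

Call:
{"method": "move_arm", "body": {"motion": "0 0 2 0 0 0;0 0 4.5 0 0 0;0 0 6.6 0 0 0;1.5 -0.3 6.6 0 0 0;3 -0.5 6.6 0 0 0;5 -0.9 6.6 0 0 0;5 -0.9 6.6 0 0 0;5 -0.9 6.6 0 0 0"}}

```text
time: 10.23
tool_pos: [448.5, 123.3, 71.8]
tcp_rot: [-90.0, 0.0, 2.3]
ft_force: [-0.1, -0.3, -2.5]
finger_gap: 22.5
```

Run:
```python
from h import *
s=snap("scene","s5");o=s["image"];u,v=proj(s,[640,130,90]).astype(int);x0,y0=u-80,v-60;print(x0,y0)
cv2.imwrite('pics/s5.png',cv2.resize(o[y0:y0+120,x0:x0+160],None,fx=5,fy=5,interpolation=cv2.INTER_CUBIC))
snap("top","t5")
t=readout.sense();p=t['tool_pos'];print(p,t['tcp_rot'],t['ft_force'],t['wrist_torque'])
for z in(66,96):print((proj(s,[p[0]+184,p[1]+7,z])-[x0,y0])*5)
```

```text
258 142
[447.31287946 123.48037506  71.36498799] [-9.0003140e+01  8.8056049e-02  2.3303895e+00] [-0.52326562 -0.1994031  -1.49841194] [ 0.0012561   0.02808073 -0.05053105]
[389.75599388 335.68532467]
[392.68922681 289.45000557]
```

View pics/s5.png

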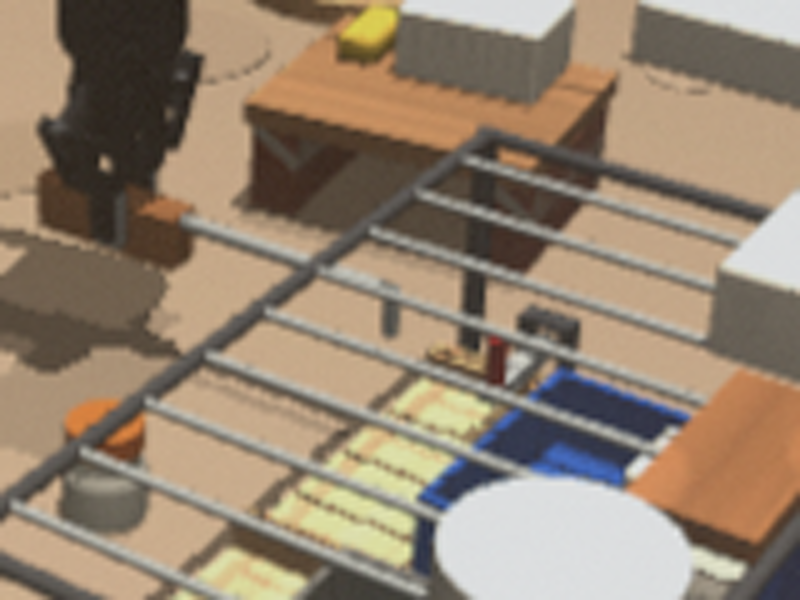

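The hook at (390,290-335) agrees with the prediction to within a pixel or two. The knob top is at (496,341).

Run:
```python
from h import *
s=dict(np.load('pics/s5.npz'));q=np.load('rack.npy')
w=ray(s,258+496/5,142+341/5,77);print(w)
c,n=np.cos(q[2]),np.sin(q[2]);R=np.array([[c,n],[-n,c]])
print('rack',R@(w[:2]-q[:2]))
# crate front top edge corners
for u,v in((560,372),(420,493)):
  w=ray(s,258+u/5,142+v/5,60);print(w,R@(w[:2]-q[:2]))
```

```text
[689.18835625 145.9721748   77.        ]
rack [ 59.08592104 156.83335271]
[720.25632796 163.97635946  60.        ] [ 90.80099522 173.67151178]
[720.99204177  20.64984626  60.        ] [86.21423128 30.41652144]
```

Knob position agrees to 3 mm between views. The crate front stands at rack x≈86. I'll go in inside the knob.

Call:
{"method": "move_arm", "body": {"motion": "1.5 -0.1 0 0 0 0;3 -0.1 0 0 0 0;4.5 -0.1 0 0 0 0;5.8 -0.1 0 0 0 0;5.8 -0.1 -0.5 0 0 0;5.8 -0.1 -0.5 0 0 0;5.8 -0.1 -0.5 0 0 0"}}

```text
time: 10.92
tool_pos: [504.4, 122.6, 65.8]
tcp_rot: [-90.0, 0.2, 2.4]
ft_force: [-0.7, 0.1, -1.3]
finger_gap: 22.5
```

Call:
{"method": "move_arm", "body": {"motion": "0 0.4 0 0 0 0;0 0.8 0 0 0 0;0 1.3 0 0 0 0;-0.1 1.8 0 0 0 0;-0.1 2.3 0 0 0 0;-0.1 2.8 0 0 0 0;-0.1 3.3 0 0 0 0;-0.1 3.8 0 0 0 0;-0.2 4.2 0 0 0 0;-0.2 4.2 0 0 0 0"}}

```text
time: 11.75
tool_pos: [504.3, 165.5, 66.9]
tcp_rot: [-90.0, -0.0, 2.4]
ft_force: [0.7, -0.9, -1.4]
finger_gap: 22.4
```

Run:
```python
from h import *
s=snap("scene","s6");x0,y0=290,160;o=s["image"]
cv2.imwrite('pics/s6.png',cv2.resize(o[y0:y0+90,x0:x0+120],None,fx=6,fy=6,interpolation=cv2.INTER_CUBIC))
t=readout.sense();print(t['tool_pos'],t['tcp_rot'],t['ft_force'],t['wrist_torque'])
```

```text
[504.34470965 165.13144966  66.91444217] [-8.99819298e+01 -2.46238326e-02  2.39150465e+00] [-0.37485408 -0.44586751 -1.30030321] [-0.00358918  0.03586198  0.00152466]
```

View pics/s6.png

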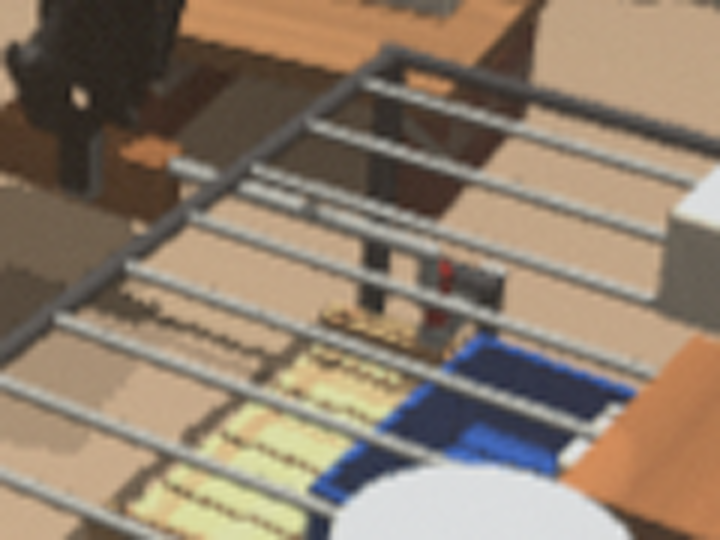

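The hook at (432,275) is in contact with the knob at (447,280), which has moved with it toward the guide. I'll push on to the stop while watching the force.

Call:
{"method": "move_arm", "body": {"motion": "0 0.3 0 0 0 0;0 0.6 0 0 0 0;0 0.9 0 0 0 0;0 1.1 0 0 0 0;0 1.1 0 0 0 0;0 1.1 0 0 0 0"}}

```text
time: 12.3
tool_pos: [504.3, 175.7, 66.8]
tcp_rot: [-90.0, -0.0, 2.4]
ft_force: [-0.5, -1.0, -1.0]
finger_gap: 22.4
```

Call:
{"method": "move_arm", "body": {"motion": "0 0.2 0 0 0 0;0 0.2 0 0 0 0;0 0.2 0 0 0 0"}}

```text
time: 12.55
tool_pos: [504.2, 177.5, 66.8]
tcp_rot: [-90.0, 0.0, 2.3]
ft_force: [0.2, -1.0, -0.7]
finger_gap: 22.6
```

Call:
{"method": "move_arm", "body": {"motion": "0 0.2 0 0 0 0;0 0.2 0 0 0 0;0 0.2 0 0 0 0"}}

```text
time: 12.8
tool_pos: [504.2, 179.6, 66.8]
tcp_rot: [-90.0, 0.0, 2.3]
ft_force: [-0.5, -0.8, -0.7]
finger_gap: 22.8
```

Call:
{"method": "move_arm", "body": {"motion": "0 0.2 0 0 0 0;0 0.2 0 0 0 0;0 0.2 0 0 0 0"}}

```text
time: 13.05
tool_pos: [504.1, 181.1, 66.7]
tcp_rot: [-90.0, 0.0, 2.3]
ft_force: [-0.8, -3.4, -0.7]
finger_gap: 22.7
```

Call:
{"method": "move_arm", "body": {"motion": "0 0.2 0 0 0 0;0 0.2 0 0 0 0;0 0.2 0 0 0 0"}}

```text
time: 13.3
tool_pos: [504.0, 182.5, 66.5]
tcp_rot: [-90.1, 0.0, 2.3]
ft_force: [-2.8, -7.5, 0.6]
finger_gap: 22.6
```

Call:
{"method": "move_arm", "body": {"motion": "0 0.1 0 0 0 0;0 0.1 0 0 0 0;0 0.1 0 0 0 0"}}

```text
time: 13.55
tool_pos: [504.0, 183.2, 66.5]
tcp_rot: [-90.1, 0.1, 2.2]
ft_force: [-2.7, -8.9, 0.6]
finger_gap: 22.7
```

The stop is reached: force is rising at 9 N against about 1 N while sliding. I'll back off, rise over the crate wall, and move behind it.

Call:
{"method": "move_arm", "body": {"motion": "0 -1 0 0 0 0;0 -2.5 0.5 0 0 0;0 -4 1.8 0 0 0;0 -6 1.8 0 0 0;0 -8 1.8 0 0 0;1 -9.5 1.8 0 0 0;2.5 -9.5 1.8 0 0 0;4 -9.5 1.8 0 0 0;5.2 -9.5 1.8 0 0 0;5.2 -9.5 1.8 0 0 0"}}

```text
time: 14.38
tool_pos: [558.6, 89.3, 85.6]
tcp_rot: [-90.0, -0.2, 2.4]
ft_force: [0.9, 0.1, -2.0]
finger_gap: 22.6
```

```bash
cat > chk.py <<'E'
from h import *
import sys
q=np.load('rack.npy');c,n=np.cos(q[2]),np.sin(q[2]);R=np.array([[c,n],[-n,c]])
rk=lambda w:(R@(w[:2]-q[:2])).round(1)
def chk(tag):
    s=snap("scene",tag);h=cv2.cvtColor(s["image"],cv2.COLOR_BGR2HSV)
    red=((h[...,0]<4)|(h[...,0]>174))&(h[...,1]>150)&(h[...,2]>60)
    red=red.astype(np.uint8);k,l,st,ce=cv2.connectedComponentsWithStats(red)
    for i in range(1,k):
        if st[i,4]>5: print('red',st[i],'at z62 rack',rk(ray(s,*ce[i],62)))
    bl=cv2.inRange(h,(108,150,110),(122,255,255));
    # front edge on lines of constant rack y: project points at z=60 scanning x
    for y in (50,70,90,110,130,150,165):
        xs=np.arange(-60,130,1.);v=[]
        for x in xs:
            w=q[:2]+R.T@np.array([x,y]);u=proj(s,[*w,60]).round().astype(int);v.append(bl[u[1],u[0]]>0)
        print('y',y,'blue x:',xs[np.array(v)][:14])
    t=readout.sense();p=t['tool_pos'];a=np.radians(t['tcp_rot'][2])
    print(t['time'],p,t['tcp_rot'],t['ft_force'],t['finger_gap'],'hook rack',rk(np.array([p[0]+184*np.cos(a),p[1]+184*np.sin(a)])))
if __name__=='__main__': chk(sys.argv[1])
E
python3 chk.py s7
```

```text
y 50 blue x: []
y 70 blue x: []
y 90 blue x: [123. 124. 125. 126. 127. 128. 129.]
y 110 blue x: [120. 121. 122. 123. 124. 125. 127. 128. 129.]
y 130 blue x: []
y 150 blue x: []
y 165 blue x: [89. 90.]
14.4333 [557.19783912  89.43135273  85.11433563] [-8.99689172e+01 -7.15939919e-02  2.36045891e+00] [-0.36647376  0.04954447 -0.72817118] 22.990726700479392 hook rack [109.1 106. ]
```

Call:
{"method": "move_arm", "body": {"motion": "0 0 -1.5 0 0 0;0 0 -3 0 0 0;0 0 -3.7 0 0 0;0 0 -3.7 0 0 0;0 0 -3.7 0 0 0"}}

```text
time: 14.85
tool_pos: [555.4, 89.6, 47.6]
tcp_rot: [-90.0, 0.1, 2.4]
ft_force: [0.3, 0.4, -1.3]
finger_gap: 22.6
```

```bash
sed -i 's/red=((h.*$/red=((h[...,0]<5)|(h[...,0]>172))\&(h[...,1]>110)\&(h[...,2]>40)/; s/(108,150,110),(122/(105,130,75),(125/' chk.py; python3 chk.py s8
python3 - <<'E'
import cv2
o=cv2.imread('pics/s8.png')[150:270,280:440];cv2.imwrite('pics/s8c.png',cv2.resize(o,None,fx=5,fy=5,interpolation=cv2.INTER_CUBIC))
E
```

```text
red [364 202   4   5  13] at z62 rack [ 50.3 224. ]
y 50 blue x: []
y 70 blue x: [88.]
y 90 blue x: [ 87.  88.  89.  90.  91. 119. 120. 121. 122. 123. 124. 125. 126. 127.]
y 110 blue x: [120. 121. 122. 123. 124. 125. 126. 127. 128. 129.]
y 130 blue x: []
y 150 blue x: []
y 165 blue x: [88. 89. 90. 91. 92. 93.]
14.9 [556.19923385  89.62323916  48.36513886] [-8.99939209e+01 -1.73319487e-02  2.35614917e+00] [ 0.52712484  0.36288015 -0.91367079] 22.281926255426946 hook rack [108.1 106.2]
```

View pics/s8c.png

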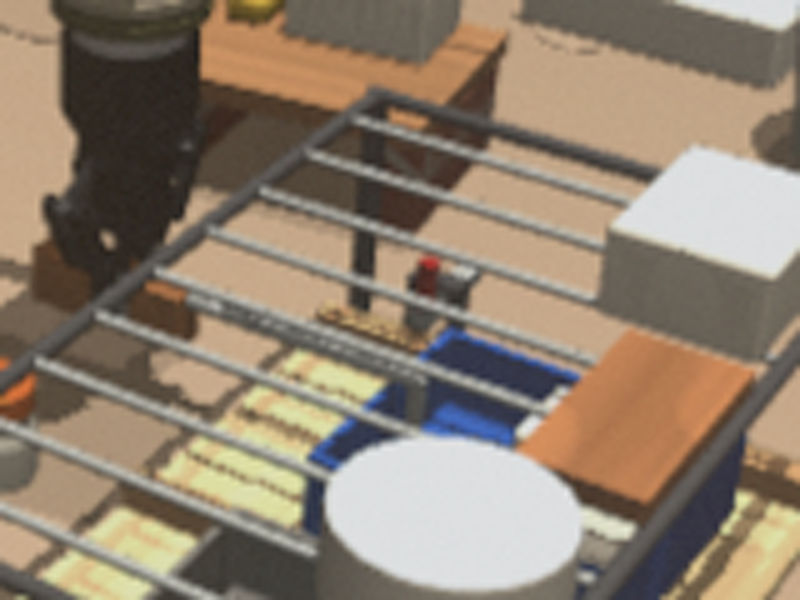

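The hook at (415,400) is inside the crate behind its front wall, with the shaft over the wall top. The bolt knob at (430,265) sits beside the guide, so the bolt is open. I'll drag.

Call:
{"method": "move_arm", "body": {"motion": "-0.6 0 0 0 0 0;-1.2 0 0 0 0 0;-2.2 -0.1 0 0 0 0;-3.3 -0.1 0 0 0 0;-4.4 -0.2 0 0 0 0;-5.5 -0.2 0 0 0 0;-6.6 -0.2 0 0 0 0;-7.7 -0.3 0 0 0 0;-8.5 -0.3 0 0 0 0;-8.5 -0.3 0 0 0 0"}}

```text
time: 15.73
tool_pos: [470.4, 86.6, 48.4]
tcp_rot: [-90.0, -0.1, 2.3]
ft_force: [0.7, 0.5, -1.3]
finger_gap: 22.3
```

```bash
python3 chk.py s9
python3 - <<'E'
from chk import *
s=dict(np.load('pics/s8.npz'));print('knob',rk(ray(s,280+430/5,150+262/5,77)))
E
```

```text
red [364 202   4   7  19] at z62 rack [ 52.9 218.6]
y 50 blue x: [13. 14. 15. 53. 54. 55. 56. 57. 58. 59. 60. 61. 62. 63.]
y 70 blue x: [48. 49. 50. 51. 52. 56. 57. 58. 64. 65. 66. 67. 72. 73.]
y 90 blue x: [10. 11. 12. 13. 14. 15. 44. 45. 46. 47. 48. 49. 50. 51.]
y 110 blue x: [45. 46. 47. 48. 49. 50. 51. 52. 53. 54. 55. 56. 57. 58.]
y 130 blue x: []
y 150 blue x: []
y 165 blue x: [10. 11. 12. 13. 14. 15. 16.]
15.7833 [470.74330745  86.58095975  48.28090151] [-8.99972085e+01 -2.47441757e-02  2.34775173e+00] [-0.21728988  0.0826826  -0.95159121] 22.506057679878587 hook rack [ 22.6 106.3]
knob [ 59.  207.8]
```

The bolt has moved 51 mm by this view, so it is fully open. The crate front is at +11 and following. I need about 35 mm more.

Call:
{"method": "move_arm", "body": {"motion": "-0.9 0 0 0 0 0;-1.8 -0.1 0 0 0 0;-2.7 -0.1 0 0 0 0;-3.5 -0.1 0 0 0 0;-3.5 -0.1 0 0 0 0;-3.5 -0.1 0 0 0 0"}}

```text
time: 16.28
tool_pos: [436.0, 85.5, 47.8]
tcp_rot: [-90.0, 0.0, 2.3]
ft_force: [-0.2, 0.3, -0.5]
finger_gap: 22.3
```

```bash
python3 chk.py s10
```

```text
red [364 201   4   8  21] at z62 rack [ 52.6 219.1]
y 50 blue x: [-22. -21. -20.  19.  20.  21.  22.  23.  24.  25.  26.  27.  28.  29.]
y 70 blue x: [24. 25. 26. 27. 28. 32. 33. 34. 40. 41. 42. 43. 48. 49.]
y 90 blue x: [-24. -23. -22. -21. -20.  16.  17.  18.  19.  20.  21.  22.  23.  24.]
y 110 blue x: [20. 21. 22. 23. 24. 25. 26. 27. 28. 29. 30. 31. 32. 33.]
y 130 blue x: []
y 150 blue x: [-23. -22. -21.]
y 165 blue x: [-23. -22. -21. -20.]
16.3333 [436.09194492  85.52282362  47.77823132] [-8.99992001e+01  3.75065419e-02  2.33991921e+00] [ 0.89585578 -0.1105433  -1.50965503] 22.570482100046565 hook rack [-12.1 106.5]
```

The crate front is at −22 mm, i.e. 22 mm out. I'll unhook, back out, and lay the rod on the bench.

Call:
{"method": "move_arm", "body": {"motion": "0.5 0 0 0 0 0;1 0 0 0 0 0;1 0 2 0 0 0;1 0 3.8 0 0 0;1 0 3.8 0 0 0;-0.5 0 3.8 0 0 0;-2 0 3.8 0 0 0;-3.5 0 3.8 0 0 0;-4.2 0 3.8 0 0 0;-4.2 0 3.8 0 0 0"}}

```text
time: 17.17
tool_pos: [393.2, 85.5, 85.0]
tcp_rot: [-90.0, 0.1, 2.4]
ft_force: [-0.3, -0.3, -2.4]
finger_gap: 22.2
```

Call:
{"method": "move_arm", "body": {"motion": "0 0.5 -2 0 0 0;0 1 -4 0 0 0;0 1 -6 0 0 0;0 1 -7 0 0 0;0 1 -7.5 0 0 0;0 1 -7.5 0 0 0;0 1 -7.5 0 0 0"}}

```text
time: 17.75
tool_pos: [394.9, 95.4, 11.3]
tcp_rot: [-90.0, -0.0, 2.3]
ft_force: [0.9, -0.6, -1.1]
finger_gap: 22.4
```

```bash
python3 chk.py s11
```

```text
red [364 202   4   7  20] at z62 rack [ 52.7 218.7]
y 50 blue x: [-22. -21. -20.  16.  17.  18.  19.  20.  21.  22.  23.  24.  25.  26.]
y 70 blue x: [24. 25. 26. 27. 28. 32. 33. 34. 40. 41. 42. 43. 48. 49.]
y 90 blue x: [-24. -23. -22. -21. -20.  16.  17.  18.  19.  20.  21.  22.  23.  24.]
y 110 blue x: [-23. -22. -21. -20. -19.  20.  21.  22.  23.  24.  25.  26.  27.  28.]
y 130 blue x: []
y 150 blue x: [-23. -22. -21.]
y 165 blue x: [-23. -22. -21. -20.]
17.8 [395.25608566  95.47805737  11.76166952] [-8.99978080e+01 -7.75969983e-02  2.32482998e+00] [-0.3048793   0.25406079 -1.01828416] 22.508891278106592 hook rack [-52.5 117.9]
```

The crate stayed put. I'll lower the last 4 mm, release, and withdraw.

Call:
{"method": "move_arm", "body": {"motion": "0 0 -0.2 0 0 0;0 0 -0.4 0 0 0;0 0 -0.4 0 0 0;0 0 -0.4 0 0 0"}}

```text
time: 18.13
tool_pos: [394.5, 95.5, 7.1]
tcp_rot: [-90.0, -0.0, 2.3]
ft_force: [-0.1, 0.6, -2.0]
finger_gap: 22.6
```

Call:
{"method": "move_arm", "body": {"motion": "0 0 0 0 0 0;0 0 0 0 0 0;0 0 0 0 0 0;0 0 0 0 0 0;0 0 0 0 0 0;0 0 2 0 0 0;0 0 5 0 0 0;0 0 9 0 0 0;0 0 13 0 0 0;0 0 17 0 0 0", "fingers": 6}}

```text
time: 18.97
tool_pos: [393.5, 95.4, 178.4]
tcp_rot: [-90.0, 0.0, 2.3]
ft_force: [-0.4, 0.8, 0.2]
finger_gap: 59.8
```

Call:
{"method": "move_arm", "body": {"motion": "0 -4 1 0 0 0;0 -8 1 0 0 0;0 -12 1 0 0 0;0 -16 1 0 0 0;0 -20 1 0 0 0;0 -24 1 0 0 0;0 -28 1 0 0 0;0 -32 1 0 0 0;0 -32 1 0 0 0;0 -32 1 0 0 0"}}

```text
time: 19.8
tool_pos: [393.6, -226.4, 186.6]
tcp_rot: [-90.0, 0.0, 2.1]
ft_force: [-0.4, 1.0, -0.9]
finger_gap: 60.4
```

```bash
python3 chk.py s12
python3 - <<'E'
from h import *
a=cv2.imread('pics/s12.png')[110:380,180:560];b=snap("top","t12")["image"][0:270,90:500]
a=cv2.resize(a,None,fx=1.05,fy=1.1);b=cv2.resize(b,(a.shape[1],a.shape[0]))
o=np.hstack([a,b]);o=cv2.resize(o,(800,int(o.shape[0]*800/o.shape[1])));cv2.imwrite('pics/fin.png',cv2.resize(o,(800,400)))
E
```

```text
red [364 202   4   7  18] at z62 rack [ 53.  219.2]
y 50 blue x: [-22. -21. -20.  19.  20.  21.  22.  23.  24.  25.  26.  27.  28.  29.]
y 70 blue x: [24. 25. 26. 27. 28. 32. 33. 34. 40. 41. 42. 43. 48. 49.]
y 90 blue x: [-24. -23. -22. -21. -20.  20.  21.  22.  23.  24.  25.  26.  27.  28.]
y 110 blue x: [-23. -22. -21. -20. -19.  21.  22.  23.  24.  25.  26.  27.  28.  29.]
y 130 blue x: []
y 150 blue x: [-23. -22. -21.]
y 165 blue x: [-23. -22. -21. -20.]
19.85 [ 393.82082763 -224.96842269  186.50552504] [-8.99474611e+01  3.56034578e-02  2.20748055e+00] [-0.09406939  0.42070168 -0.71117383] 59.771013462782214 hook rack [ -65.9 -202.6]
```

View pics/fin.png

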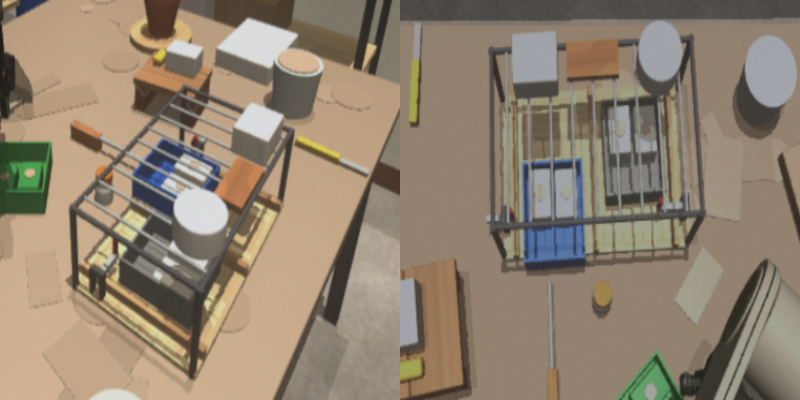

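In the final picture the blue crate is out of the mouth at (553,260) and the left bolt is open at (503,213). The rod lies on the bench at (551,285-400). The jar at (602,295), the grey crate and its bolt at (662,207) look unmoved, and the arm is clear of everything.

```bash
python3 -c "
from bench import r
print(r.hand_in())"
```

```text
the job is handed in; nothing more can be done
None
```

I did every step in the order asked and handed the job in at about 20 s on the robot's clock; it gave no verdict.

- **Rod out and regripped:** I drew the rod out from under the plank by its shaft and laid it on the open bench. I let go, then took it up by the wooden handle.
- **Bolt:** The rod's hook pushed the left bolt, in front of the blue crate, to its stop. The force rose to about 9 N there. The camera put the knob at rack y 208, about 51 mm from shut.
- **Crate:** I hooked the blue crate over its front wall and dragged it forward. The last check put its front about 22 mm out of the mouth, unchanged after unhooking and release.
- **Rod at the end:** It lies in front of the rack, its hook end roughly 30 mm short of the crate, with the arm well clear.
- **Left alone:** The grey crate, its bolt and the jar look unmoved in the final picture. The tub is outside that picture, so I did not check it again. The arm did not go near it at bench height.

Two readings disagreed:
- My first top-view estimate put the crate front at rack x 72 because I had marked the bottom of the wall. The scene view gave 87, and I worked from that.
- The gripper read 7–8 mm on the 10 mm shaft, but the rod held level throughout.

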